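# Swing a sleeve magazine into its rail fixture

## Task

Load the black sleeve magazine into its fixture: hook its forked heel fully onto the upright pivot pin first, then swing it in about the pin by pushing near its orange-tabbed end until the red hook snaps over the tab and the magazine stays parked along the rail. Feel for the pin and the stop and do not force it against them; leave the other things on the bench where they are.

Things in the scene. Friction and masses are not known exactly. Their poses are not given: they have to be found in the camera images.
- fixture: Aluminium slotted rail (40 x 40 x 410 mm) bolted to the bench, with pivot pin and end stop on its robot side. Origin: on the pin's axis at bench level; y along the rail from pin to end stop, x from the pin towards the rail (away from the robot; its front face at x = 60 mm), z up. Pin and stop are set for light loads: more than 30 N between magazine and fixture spoils the setting.
- pin (a point): Steel pivot pin's axis, 20 mm above the bench. Pin 10 mm in diameter, 37 mm tall, on a round foot plate 5 mm thick and 38 mm in diameter.
- stop_mid (a point): Where the end stop's brass-tipped screw meets the magazine's rear flank at its middle setting (17 mm high, fixture x = 24, y = 264 mm); the magazine then lies parallel to the rail. The whole stop block (y = 217 to 315 mm, with screw, ejector and hook) is set by hand and may stand up to 12 mm nearer or farther in x; the setting is not measured: feel for it. The screw is rigid.
- hook_mid (a point): The red spring hook's tooth (y = 292 to 304 mm, 33 mm tall, its tip at fixture x = -41 mm) at the middle setting. It drops in front of the tab in the last 1.5 mm before the stop screw. A spring ejector (y = 240 mm), met 35 mm before home, pushes back 5 to 10 N and the hook's ramp 1 to 3 N: some 15 N at the grip area latches it. If the hook has not dropped, the ejector pushes the magazine out.
- magazine: Loose black bar, 0.25 to 0.46 kg, sliding on the bench: 48 mm wide (x -24 to 24), 30 mm high, y = 30 to 270 mm, with two rows of fixed steel sleeves (y = 40 to 185 mm, tops 53 mm high). Origin: underside, at the fork's throat (on the pin's axis when hooked); y from heel to tabbed end, x across towards the rail, z up. At the start the tabbed end is swung 0.3 to 0.5 rad towards the robot.
- heel (a point): Centre of the heel fork's throat, 20 mm above the bench; at pin when fully hooked, 40 to 85 mm from it at the start. The fork (magazine y = -24 to 30 mm, 8 to 26 mm above the bench) has a 14 mm slot, open towards -y, widening to 31 mm at its mouth.
- grip (a point): Middle of the magazine's plain grey grip area (y = 200 to 265 mm): 235 mm from the throat along y, half-way up (15 mm above the bench), 48 mm wide here. Its flank on the robot's side (magazine x = -24 mm) is the place to push.
- tab (a point): Centre of the orange tab at the magazine's far end, 32 x 48 mm and 14 mm high (magazine x = -8 to 24, y = 270 to 318 mm), which the hook snaps over.
- parts_bin: Bystander: grey open bin of small parts, 90 x 130 x 55 mm; origin under its centre.
- spring_box: Bystander: dark steel box with springs on top, 110 x 75 x 36 mm; origin under its centre.
- cup: Bystander: blue ceramic cup, 68 mm wide, 70 mm high; origin under its centre.
- screwdriver: Bystander: screwdriver lying on the bench, 170 mm long, up to 30 mm high; origin near its middle.

How it is judged (in metres and radians):
On the way, in this order (a step that is already met when the one before it is completed fails the run):
1. the heel is fully hooked on the pin (throat within 5 mm of the pin's axis) while the magazine is still swung out by more than 0.15 rad (horizontal distance between heel and pin below 0.005 m and angle between the y axis of magazine and the y axis of fixture, either way round above 0.15 rad), for 0.2 s.
2. swung in along the rail about the pin (angle between the y axis of magazine and the y axis of fixture, either way round below 0.066 rad and horizontal distance between heel and pin below 0.01 m), for 0.1 s.
At the end, for the whole second after the job is handed in: The magazine lies flat and at rest along the rail, its y axis within 0.066 rad of the fixture's, its heel on the pin (throat within 10 mm of the pin's axis), held by the hook (if the hook has not dropped, the ejector swings it back out of this tolerance) (all of step 2 and angle between magazine's own z axis and vertical below 0.03 rad and linear speed of magazine below 0.01 m/s); the robot touches nothing.
It fails at once if the magazine is forced against the pin, stop or rail with more than 30 N (contact force between magazine and fixture above 30 N).
It fails at once if the fixture itself is pushed by the robot with more than 30 N (contact force between any of the arm, the fingers and fixture above 30 N).
It fails at once if a bystander is moved by more than 20 mm (distance of any of parts_bin, spring_box, cup, screwdriver from where it was at the start of the episode above 0.02 m).
It also fails if it takes over 53 s, if anything falls off the work surface, if the arm or the gripper's body presses on something with over 40 N, if the wrist force passes 120 N, or if a joint passes its speed limit or range.

## Robot

A 6-joint arm with a two-finger parallel gripper is mounted at the origin on the work surface. World frame = base frame: x ahead of the robot, y to its left, z up, the work surface at z = 0. Lengths are in mm, angles in rad, forces in N, time in s.
With the tool pointing down it reaches from about 400 to 925 mm from the base axis. Payload 12.5 kg.
Tool frame: the origin (TCP) lies midway between the tips of the shut fingers; the grasp point (between the pads) lies 19 mm behind it (env.grip_depth is the distance from the TCP to the grasp point, in mm); z points along the fingers, y is the line along which they close (so a half turn about z gives the same grasp; the last joint's range is limited). The gripper opens to 95 mm and grips with 3 to 60 N. Pads are 20 mm wide; open, the fingers measure 119 mm over their backs; the gripper's body (75 mm by 180 mm) begins 59 mm behind the grasp point.
Start: joints at [-1.446, 0.491, 1.559, -0, 1.092, -0.106], TCP at [142.995, -608.44, 214.661] pointing down, gripper open.
Joint ranges: [-3.1, 3.1], [-0.84, 2.19], [0.05, 2.79], [-1.13, 4.28], [0.06, 2.93], [-2.69, 2.69]. Speed limits (rad/s): [2.22, 2.22, 2.79, 3.14, 3.14, 3.14].

## Interface

Orientations are given as [roll, pitch, yaw] about the fixed x, y, z axes, in that order (R = Rz(yaw) Ry(pitch) Rx(roll)).
In Python, from cell import monitor, viewer, order, env gives the robot as it stands.
- The arm moves only by the tool move_arm, never from a script. Its argument "moves" is one flat list of numbers, 4 for each row, row after row: the shift along the tool's x, y, z normalised to -1 to 1, where 1 is 0.15 m, then the turn about the tool's z normalised to -1 to 1, where 1 is pi/2 rad. A call has 1 to 10 rows; each row shifts and turns the commanded pose from where the row before left it, along the tool's axes as they then stand; what a row does not reach is not made up. A row lasts 1/8 s, in which the tool goes at most 62.5 mm and 10.7 degrees, less where a joint would pass 70% of its speed; a pose out of reach is approached as far as the arm can. A call with a number of a shift or a turn outside -1 to 1 is refused whole. A call with a gripper value outside its range is refused whole. "claw" is the finger opening in mm, from 0 to 95.1, set as the call begins (left out, the last holds). The fingers move at their own pace and stop on an object; the grip force is fixed at half the most. Time passes only in rows, so rows that do not move let the fingers close. It gives the time, the measured TCP pose, the force, the opening and the grip force at its end, in the units of the state.
- monitor.state(): the state, without advancing time (a new reading comes with each control period).
- viewer.read_camera(name): name is "side" or "top"; returns the picture (384x512x3 uint8, red, green, blue); there is no depth.
- viewer.camera_info(name): a dict with "K" (3x3 intrinsics, pixels), "dist_coeffs" ([k1, k2, p1, p2, k3] as OpenCV has them; the pictures are not rectified), "camera_from_world" (4x4, takes a point from world to camera coordinates). Camera axes: x right, y down, z forward; pixel columns grow to the right and rows downward; lengths in mm; the calibration is good to about 2 mm. A picture is of the moment at which its call begins. camera_info takes no time and is no camera call.
- order.job_done(): hands the job in; it is judged then, once.
The state is a dict: "t": time; "joints": joint angles; "qvel": joint speeds; "tau": joint torques, N m; "eef_pos": TCP position; "tcp_rot": TCP orientation; "ft_force": force on the tool from outside, world axes, zero at the start; "moment": the same for the moment, N m; "opening": opening from 0.0 (shut) to 1.0 (fully open); "grip_force": force on a finger pad.
Only numpy, scipy, OpenCV 4.12 (cv2) and the standard library are available. Lean on these libraries where they do the work, as an engineer would, in place of code of your own. Each camera call takes 0.05 s, during which the arm holds its last target. There are 200 camera calls.

## Working session

There is one attempt and no reset: what is moved stays moved. The work goes in short steps, Python scripts to look and compute and a tool call to move; the robot and the scene stay as the last step left them, time stands still between calls to the robot, and variables do not carry over. Pictures are saved under pics/ and viewed, at most 11 in all, crops included, and the job is handed in when it is done.

Besides the shell and the picture viewer there is one more tool, called by a JSON object that holds its "op" and its "data". move_arm: Moves the arm, as the interface text tells. Scaled input: -1 to 1 covers 0.15 m each way for a shift and pi/2 rad each way for a turn. Its arguments: {"type":"object","properties":{"moves":{"type":"array"},"claw":{"type":"number"}},"required":["moves"]}

```bash
mkdir -p pics; ls
python3 - <<'E'
from cell import monitor, viewer, order, env
import cv2, numpy as np
for n in("top","side"):
    im=viewer.read_camera(n); cv2.imwrite(f"pics/{n}0.png",im[:,:,::-1])
    i=viewer.camera_info(n); print(n,np.round(i["K"],1).tolist(),i["dist_coeffs"],np.round(i["camera_from_world"],3).tolist())
s=monitor.state();print({k:np.round(v,3).tolist() for k,v in s.items()})
E
```

```text
pics
top [[382.9, 0.0, 258.7], [0.0, 382.9, 186.2], [0.0, 0.0, 1.0]] [0.03249031 0.         0.         0.         0.        ] [[-0.027, -0.999, -0.023, 38.609], [-0.998, 0.028, -0.062, 463.296], [0.063, 0.021, -0.998, 1141.685], [0.0, 0.0, 0.0, 1.0]]
side [[359.3, 0.0, 254.2], [0.0, 359.3, 191.6], [0.0, 0.0, 1.0]] [-0.00371105  0.          0.          0.          0.        ] [[0.977, -0.215, -0.002, -435.087], [-0.119, -0.536, -0.836, 104.604], [0.179, 0.817, -0.549, 836.884], [0.0, 0.0, 0.0, 1.0]]
{'t': 0.1, 'joints': [-1.446, 0.491, 1.559, -0.0, 1.092, -0.106], 'qvel': [-0.002, -0.0, -0.003, 0.0, 0.0, 0.001], 'tau': [0.002, -61.362, -25.861, 0.069, 0.047, -0.0], 'eef_pos': [142.973, -608.212, 214.133], 'tcp_rot': [-3.141, -0.0, 0.231], 'ft_force': [-0.475, -0.489, 0.335], 'moment': [-0.028, -0.032, -0.003], 'grip_force': 0.0, 'opening': 0.997}
```

View pics/top0.png

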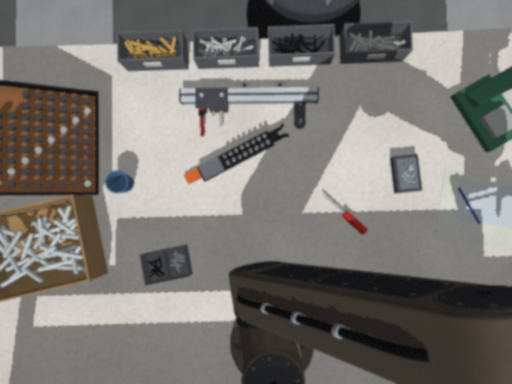

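View pics/side0.png

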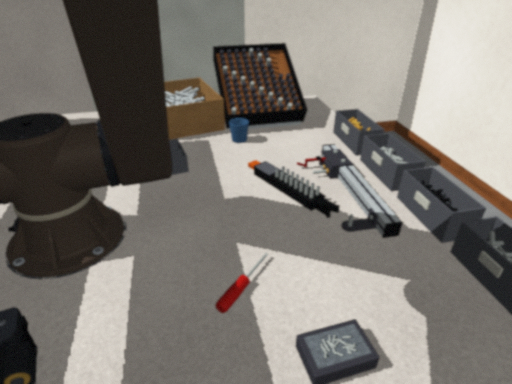

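The top view shows the rail from (180,95) to (320,93), the pin bracket near (299,122), the red hook at (202,125), the orange tab at (192,176) and the fork near (283,130). I'll zoom in on that area.

```bash
cat > h.py <<'E'
import cv2, numpy as np
from cell import viewer, monitor
def ray(n,uv,z):
    i=viewer.camera_info(n);K=np.array(i["K"]);T=np.array(i["camera_from_world"])
    p=cv2.undistortPoints(np.array(uv,float).reshape(-1,1,2),K,np.array(i["dist_coeffs"]))[:,0]
    R=T[:3,:3];c=-R.T@T[:3,3]
    d=np.c_[p,np.ones(len(p))]@R
    z=np.broadcast_to(z,len(p))
    return c+d*((z-c[2])/d[:,2])[:,None]
def proj(n,X):
    i=viewer.camera_info(n);T=np.array(i["camera_from_world"])
    return cv2.projectPoints(np.array(X,float).reshape(-1,1,3),cv2.Rodrigues(T[:3,:3])[0],T[:3,3],np.array(i["K"]),np.array(i["dist_coeffs"]))[0][:,0]
def crop(n,im,x0,y0,x1,y1,f,name):
    cv2.imwrite(f"pics/{name}.png",cv2.resize(im[y0:y1,x0:x1],None,fx=f,fy=f,interpolation=cv2.INTER_CUBIC))
E
python3 - <<'E'
from h import *
im=cv2.imread("pics/top0.png");crop("top",im,172,78,328,190,5,"ztop")
im=cv2.imread("pics/side0.png");crop("side",im,240,135,410,245,4.7,"zside")
h=cv2.cvtColor(cv2.imread("pics/top0.png"),cv2.COLOR_BGR2HSV)
m=cv2.inRange(h,(5,150,120),(22,255,255))[150:200,170:230];print(np.argwhere(m).mean(0)+[150,170], m.sum()/255)
E
```

```text
[175.20740741 192.62222222] 135.0
```

View pics/ztop.png

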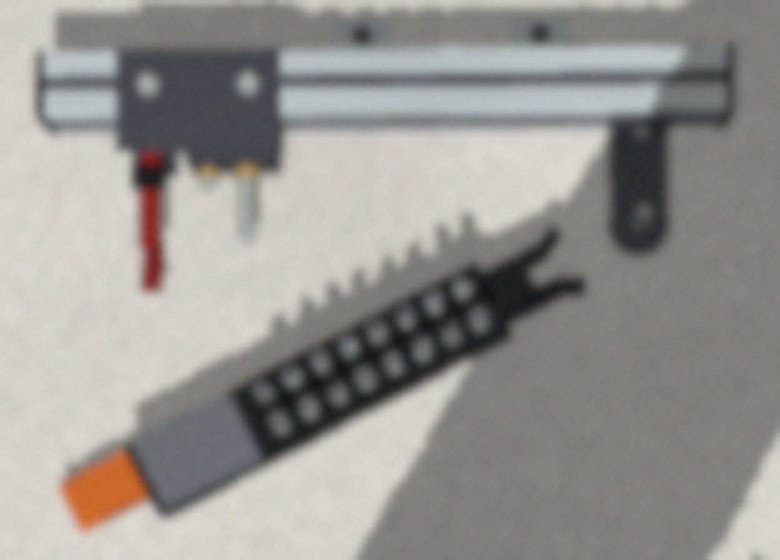

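View pics/zside.png

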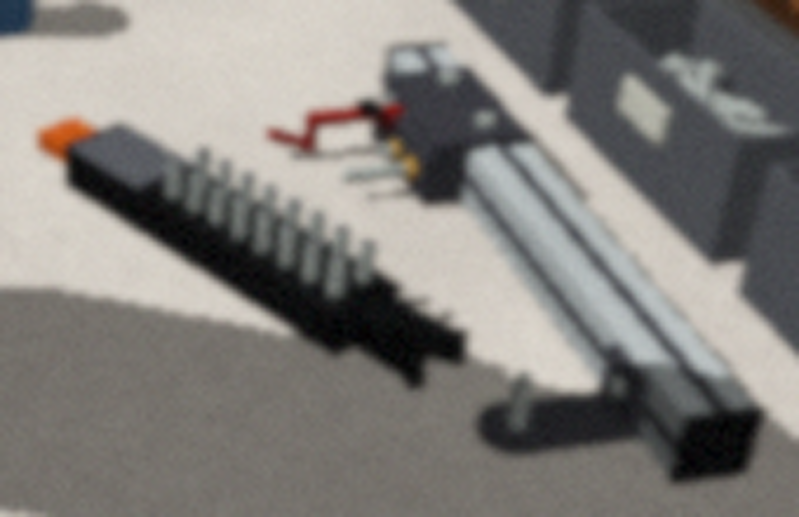

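The crops show the pin top at ztop (643,213) and the grey grip-area corners at (133,445), (170,515), (265,460) and (232,392). The bar's heel edge is near (480,268) to (510,335), and the fork tips are at (555,235) and (580,287).

Run:
```python
from h import *
o=np.array([172,78]);Z=lambda p:(np.array(p,float)/5+o-0.4)
def R(p,z): return ray("top",Z(p),z)[:,:2].round(1)
print("pin top",R([[643,213]],37),"plate c",R([[638,223]],5))
print("pin from side",[ray("side",np.array([[p[0]/4.7+240,p[1]/4.7+135]]),z)[0,:2].round(1) for p,z in (((522,380),37),((518,430),5))])
print("rail ends front",R([[40,127],[730,122]],40), R([[40,50],[730,45]],40))
g=R([[133,445],[170,515],[265,460],[232,392]],30);print("grip",g)
print("heel edge",R([[480,268],[510,335]],30)); t=R([[555,235],[580,287]],26);print("tips",t, t.mean(0))
print("orange",R([[62,488],[85,530],[152,493],[120,447]],14))
print("hook tip",R([[150,288]],33),"screw",R([[205,185]],17))
# magazine axis from grip flank edges
a=(g[0]+g[1])/2; print("end mid",a)
d=(g[3]-g[0])+(g[2]-g[1]); u=d/np.linalg.norm(d); print("dir end->heel",u,"throat",a+u*270, (g[2]+g[3])/2+u*(195))
```

```text
pin top [[ 656.4 -103.8]] plate c [[ 657.8 -103.5]]
pin from side [array([ 652.8, -113.4]), array([ 655.4, -113.7])]
rail ends front [[ 719.3  255.8]
 [ 708.7 -156.9]] [[ 766.2  255. ]
 [ 755.2 -158.5]]
grip [[527.1 205.2]
 [484.4 183.8]
 [515.8 126.2]
 [557.4 145.1]]
heel edge [[627.9  -5.8]
 [586.8 -22.6]]
tips [[647.3 -51.5]
 [615.2 -65.6]] [631.25 -58.55]
orange [[504.  251.8]
 [478.  238.2]
 [499.4 197. ]
 [528.  216. ]]
hook tip [[621.3 192.8]] screw [[687.  160.6]]
end mid [505.75 194.5 ]
dir end->heel [ 0.46428815 -0.88568421] throat [631.10780102 -44.6347355 ] [627.13618963 -37.05842008]
```

Run:
```python
from h import *
X=[[655,-104,37],[655,-104,5],[708.7,-156.9,40],[766,255,40],[621,193,33],[527,205,30],[484,184,30],[647,-51,26],[615,-65,26]]
for x,p in zip(X,proj("side",X)): print(x,((p-[240,135])*4.7).round(0))
```

```text
[655, -104, 37] [518. 368.]
[655, -104, 5] [509. 418.]
[708.7, -156.9, 40] [670. 413.]
[766, 255, 40] [443.  38.]
[621, 193, 33] [268. 110.]
[527, 205, 30] [122. 121.]
[484, 184, 30] [ 64. 144.]
[647, -51, 26] [458. 329.]
[615, -65, 26] [411. 352.]
```

```bash
cat >> h.py <<'E'
def pose():
    s=monitor.state(); return np.array(s["eef_pos"]),s["tcp_rot"][2]
def plan(p0,y0,p1,y1,n):
    "rows for a straight move with tool down; angle step shared evenly"
    p=np.array(p0,float);y=y0;rows=[]
    for k in range(n):
        q=p0+(np.array(p1)-p0)*(k+1)/n; d=q-p
        c,s=np.cos(y),np.sin(y)
        r=np.round([(d[0]*c+d[1]*s)/150,(d[0]*s-d[1]*c)/150,-d[2]/150,-(y1-y0)/n/(np.pi/2)],3)
        rows+=r.tolist()
        p=p+[150*(r[0]*c+r[1]*s),150*(r[0]*s-r[1]*c),-150*r[2]]; y-=r[3]*np.pi/2
    print(rows,"->",p.round(1),round(y,3)); return p,y
E
python3 - <<'E'
from h import *
p,y=pose(); p,y=plan(p,y,[540,-250,200],1.13,10)
plan(p,y,[521.5,163,100],2.028,10)
E
```

```text
[0.312, -0.172, 0.009, -0.057, 0.327, -0.143, 0.01, -0.057, 0.338, -0.114, 0.009, -0.057, 0.346, -0.083, 0.01, -0.057, 0.353, -0.051, 0.009, -0.057, 0.356, -0.02, 0.01, -0.057, 0.356, 0.012, 0.009, -0.057, 0.354, 0.044, 0.009, -0.057, 0.349, 0.075, 0.01, -0.057, 0.34, 0.107, 0.009, -0.057] -> [ 540.1 -250.   200. ] 1.126
[0.243, -0.13, 0.067, -0.057, 0.254, -0.107, 0.066, -0.057, 0.262, -0.084, 0.067, -0.057, 0.269, -0.06, 0.067, -0.057, 0.274, -0.037, 0.066, -0.057, 0.275, -0.011, 0.067, -0.057, 0.275, 0.013, 0.067, -0.057, 0.273, 0.038, 0.067, -0.057, 0.269, 0.062, 0.066, -0.057, 0.262, 0.085, 0.067, -0.057] -> [521.4 163.  100. ] 2.022
```

{"op": "move_arm", "data": {"moves": [0.31, -0.17, 0.01, -0.057, 0.33, -0.14, 0.01, -0.057, 0.34, -0.11, 0.01, -0.057, 0.35, -0.08, 0.01, -0.057, 0.35, -0.05, 0.01, -0.057, 0.36, -0.02, 0.01, -0.057, 0.36, 0.01, 0.01, -0.057, 0.35, 0.04, 0.01, -0.057, 0.35, 0.08, 0.01, -0.057, 0.34, 0.11, 0.01, -0.057], "claw": 95}}

```text
t: 1.35
eef_pos: [543.5, -250.0, 199.4]
tcp_rot: [-3.141, 0.0, 1.129]
ft_force: [0.2, -1.3, 0.1]
opening: 0.998
grip_force: 0.0
```

{"op": "move_arm", "data": {"moves": [0.24, -0.13, 0.067, -0.057, 0.25, -0.11, 0.066, -0.057, 0.26, -0.08, 0.067, -0.057, 0.27, -0.06, 0.067, -0.057, 0.27, -0.04, 0.066, -0.057, 0.28, -0.01, 0.067, -0.057, 0.28, 0.01, 0.067, -0.057, 0.27, 0.04, 0.067, -0.057, 0.27, 0.06, 0.066, -0.057, 0.26, 0.09, 0.067, -0.057]}}

```text
t: 2.6
eef_pos: [523.1, 162.4, 99.0]
tcp_rot: [-3.141, -0.0, 2.024]
ft_force: [0.6, 0.3, -0.3]
opening: 0.998
grip_force: 0.0
```

Run:
```python
from h import *
im=cv2.cvtColor(viewer.read_camera("side"),cv2.COLOR_RGB2BGR)
crop("side",im,200,90,410,245,3.8,"zside2"); print(pose(),monitor.state()["t"])
```

```text
(array([522.366624  , 165.8386182 ,  97.97112578]), np.float64(2.0305156203415162)) 2.65
```

View pics/zside2.png

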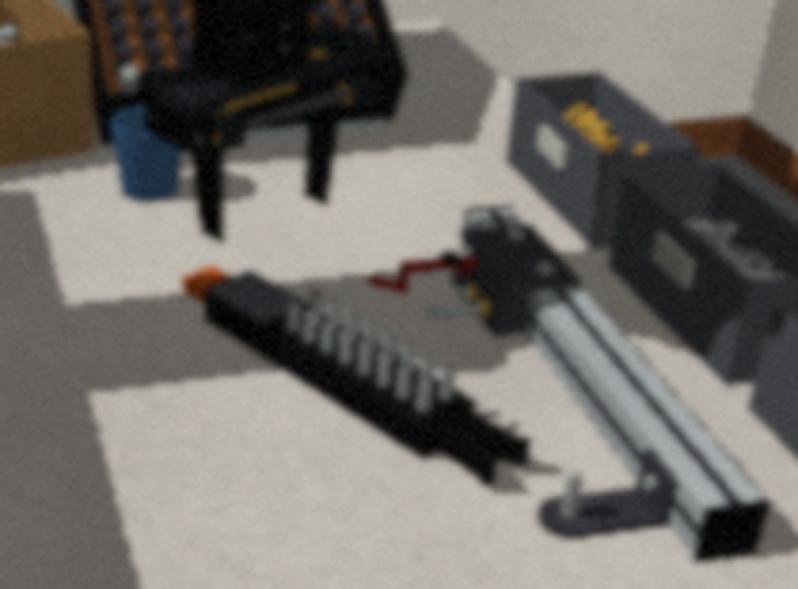

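The fingers straddle the grip area: tips are at crop (213,235) and (318,198), and the bar's end-top corners are near (250,272) and (207,292). I'll check the side camera's bias against the known TCP.

Run:
```python
from h import *
p,y=pose(); w=np.array([np.sin(y),-np.cos(y),0])
f=lambda X:((proj("side",X)-[200,90])*3.8).round(0).tolist()
print("tips pred (inner/outer avg)",f([p+s*53*w for s in(-1,1)]))
print("pin top/bottom",f([[655,-104,37],[655,-104,5]]), "end corners",f([[527,205,30],[484,184,30]]))
```

```text
tips pred (inner/outer avg) [[203.0, 233.0], [312.0, 194.0]]
pin top/bottom [[571.0, 469.0], [564.0, 509.0]] end corners [[251.0, 269.0], [203.0, 287.0]]
```

{"op": "move_arm", "data": {"moves": [0, 0, 0.2, 0, 0, 0, 0.2, 0, 0, 0, 0.12, 0, 0, 0, 0.07, 0, 0, 0, 0, 0]}}

```text
t: 3.28
eef_pos: [523.2, 161.0, 10.6]
tcp_rot: [-3.141, -0.0, 2.021]
ft_force: [0.4, 0.5, 0.8]
opening: 0.999
grip_force: 0.0
```

{"op": "move_arm", "data": {"moves": [0, 0, 0, 0, 0, 0, 0, 0, 0, 0, 0, 0, 0, 0, 0, 0, 0, 0, 0, 0, 0, 0, 0, 0, 0, 0, 0, 0], "claw": 40}}

```text
t: 4.15
eef_pos: [523.4, 161.0, 11.1]
tcp_rot: [3.142, 0.0, 2.022]
ft_force: [-0.3, -0.2, 1.8]
opening: 0.5
grip_force: 30.0
```

Run:
```python
from h import *
im=cv2.cvtColor(viewer.read_camera("top"),cv2.COLOR_RGB2BGR)
crop("top",im,172,78,328,190,5,"ztop2"); s=monitor.state();print(s["eef_pos"],s["tcp_rot"],s["t"],s["ft_force"])
```

```text
[523.40644351 161.01106424  11.09534346] [-3.14156829e+00  1.18190860e-04  2.02158369e+00] 4.2 [0.37146776 0.11426041 2.47124926]
```

View pics/ztop2.png

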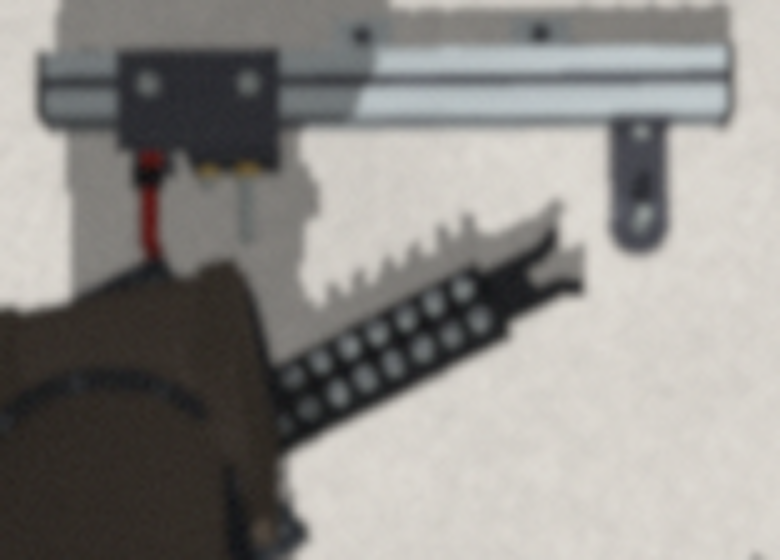

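{"op": "move_arm", "data": {"moves": [-0.06, 0.01, 0, 0, -0.06, 0.01, 0, 0, -0.06, 0, 0, 0, -0.05, 0, 0, 0, 0, 0, 0, 0]}}

```text
t: 4.82
eef_pos: [541.7, 130.3, 11.1]
tcp_rot: [3.141, 0.001, 2.021]
ft_force: [1.1, -3.7, 3.0]
opening: 0.5
grip_force: 30.0
```

Run:
```python
from h import *
im=cv2.cvtColor(viewer.read_camera("top"),cv2.COLOR_RGB2BGR)
crop("top",im,252,88,322,140,10,"ztop3"); s=monitor.state();print(s["eef_pos"],s["ft_force"],s["grip_force"])
```

```text
[541.63264097 130.47508015  11.10597291] [ 1.79313304 -3.46115714  3.6677032 ] 29.99668926000595
```

View pics/ztop3.png

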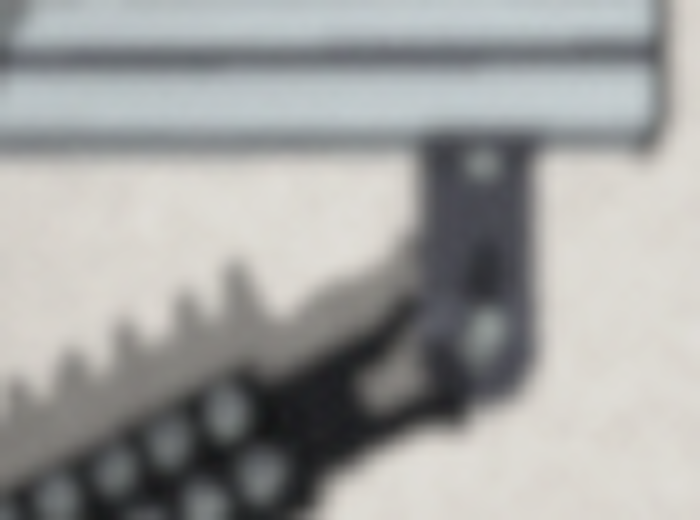

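The fork's slot axis now points at the pin (pin at crop (487,332), fork tips at (415,310) and (465,410)), with roughly 35 mm left to go. I'll advance and watch the force.

{"op": "move_arm", "data": {"moves": [-0.03, 0, 0, 0, -0.03, 0, 0, 0, -0.03, 0, 0, 0, -0.02, 0, 0, 0, 0, 0, 0, 0]}}

```text
t: 5.5
eef_pos: [548.5, 116.1, 11.1]
tcp_rot: [3.142, 0.0, 2.021]
ft_force: [-1.2, 0.5, 5.2]
opening: 0.503
grip_force: 30.0
```

{"op": "move_arm", "data": {"moves": [-0.02, 0, 0, 0, -0.02, 0, 0, 0, 0, 0, 0, 0]}}

```text
t: 5.88
eef_pos: [551.0, 110.8, 11.1]
tcp_rot: [-3.141, 0.0, 2.021]
ft_force: [-1.9, 2.3, 5.1]
opening: 0.509
grip_force: 30.0
```

{"op": "move_arm", "data": {"moves": [-0.02, 0, 0, 0, -0.01, 0, 0, 0, 0, 0, 0, 0]}}

```text
t: 6.25
eef_pos: [552.9, 106.9, 11.1]
tcp_rot: [-3.142, 0.0, 2.022]
ft_force: [-2.4, 2.5, 5.0]
opening: 0.503
grip_force: 30.0
```

Run:
```python
from h import *
im=cv2.cvtColor(viewer.read_camera("top"),cv2.COLOR_RGB2BGR)
crop("top",im,252,88,322,140,10,"ztop4"); s=monitor.state();print(s["eef_pos"],s["ft_force"],s["moment"])
```

```text
[552.89712489 106.91298241  11.08017855] [-1.87449554  2.97077447  5.6090957 ] [0.42912502 0.21277211 0.00644356]
```

View pics/ztop4.png

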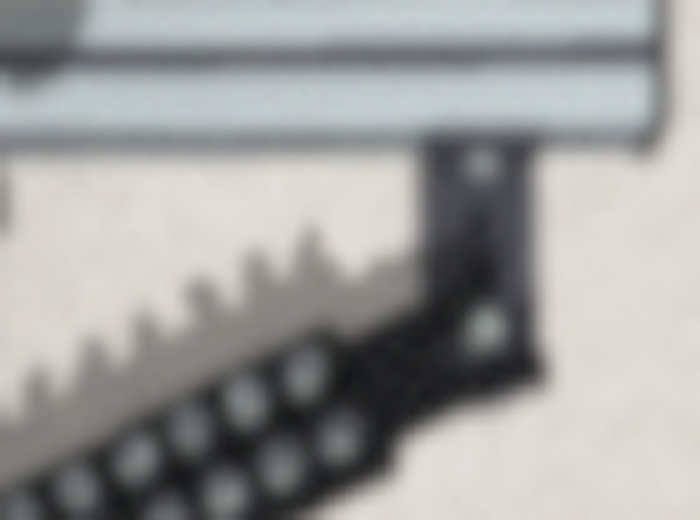

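The pin at crop (486,328) is inside the fork, about 8–12 mm short of the throat. I'll keep feeling forward.

{"op": "move_arm", "data": {"moves": [-0.015, 0, 0, 0, -0.015, 0, 0, 0, 0, 0, 0, 0]}}

```text
t: 6.68
eef_pos: [554.9, 102.8, 11.1]
tcp_rot: [-3.142, 0.0, 2.022]
ft_force: [-2.3, 3.1, 5.8]
opening: 0.503
grip_force: 30.0
```

{"op": "move_arm", "data": {"moves": [-0.01, 0, 0, 0, 0, 0, 0, 0]}}

```text
t: 6.92
eef_pos: [555.5, 101.6, 11.1]
tcp_rot: [-3.141, -0.0, 2.022]
ft_force: [-2.0, 3.3, 5.0]
opening: 0.502
grip_force: 30.0
```

{"op": "move_arm", "data": {"moves": [-0.01, 0, 0, 0, 0, 0, 0, 0]}}

```text
t: 7.18
eef_pos: [556.1, 100.2, 11.1]
tcp_rot: [-3.141, -0.0, 2.022]
ft_force: [-2.3, 3.9, 5.6]
opening: 0.504
grip_force: 30.0
```

{"op": "move_arm", "data": {"moves": [-0.008, 0, 0, 0, 0, 0, 0, 0]}}

```text
t: 7.42
eef_pos: [556.6, 99.2, 11.1]
tcp_rot: [-3.141, -0.0, 2.022]
ft_force: [-2.0, 3.6, 5.4]
opening: 0.501
grip_force: 30.0
```

{"op": "move_arm", "data": {"moves": [-0.008, 0, 0, 0, 0, 0, 0, 0]}}

```text
t: 7.68
eef_pos: [557.2, 98.1, 11.1]
tcp_rot: [-3.142, -0.0, 2.022]
ft_force: [-1.9, 3.9, 5.0]
opening: 0.506
grip_force: 30.0
```

{"op": "move_arm", "data": {"moves": [-0.008, 0, 0, 0, 0, 0, 0, 0]}}

```text
t: 7.92
eef_pos: [557.2, 97.8, 11.1]
tcp_rot: [-3.141, -0.001, 2.022]
ft_force: [-4.5, 11.1, 6.7]
opening: 0.502
grip_force: 30.0
```

Contact is about 12 N along the slot axis at the expected distance, so the heel is hooked. I'll ease off a little, hold, then release and lift.

{"op": "move_arm", "data": {"moves": [0.004, 0, 0, 0, 0, 0, 0, 0, 0, 0, 0, 0]}}

```text
t: 8.3
eef_pos: [557.2, 97.9, 11.1]
tcp_rot: [-3.141, -0.0, 2.022]
ft_force: [-2.4, 5.7, 5.3]
opening: 0.506
grip_force: 30.0
```

{"op": "move_arm", "data": {"moves": [0, 0, 0, 0, 0, 0, 0, 0, 0, 0, 0, 0, 0, 0, 0, 0, 0, 0, 0, 0, 0, 0, 0, 0, 0, 0, -0.15, 0, 0, 0, -0.25, 0, 0, 0, -0.3, 0, 0, 0, 0, 0], "claw": 90}}

```text
t: 9.55
eef_pos: [558.8, 97.7, 119.1]
tcp_rot: [3.136, 0.002, 2.022]
ft_force: [-0.6, 0.0, -0.1]
opening: 0.947
grip_force: 0.0
```

Run:
```python
from h import *
im=cv2.cvtColor(viewer.read_camera("top"),cv2.COLOR_RGB2BGR)
crop("top",im,172,78,328,190,5,"ztop5"); s=monitor.state();print(s["eef_pos"],s["t"],s["ft_force"],s["tcp_rot"],s["opening"])
```

```text
[557.90940332  97.60165252 117.254661  ] 9.6 [ 0.21816445  0.13950314 -0.66654954] [3.13909453e+00 1.15104714e-03 2.02159971e+00] 0.9509961675255462
```

View pics/ztop5.png

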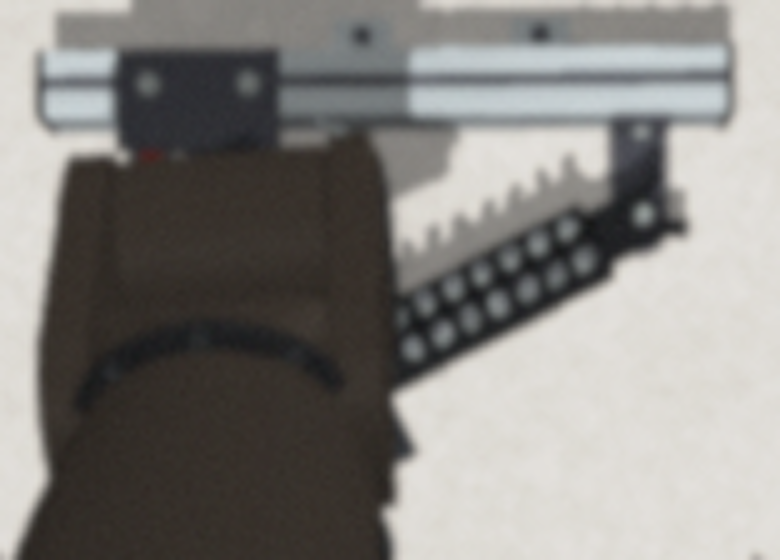

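The heel sits fully on the pin (crop (643,215)). Next I close the fingers, step to the robot side and go down beside the flank.

{"op": "move_arm", "data": {"moves": [0.03, -0.12, 0, 0, 0.04, -0.12, 0, 0, 0, -0.12, 0, 0, 0, 0, 0, 0, 0, 0, 0, 0, 0, 0, 0.2, 0, 0, 0, 0.25, 0, 0, 0, 0.15, 0, 0, 0, 0.09, 0, 0, 0, 0, 0], "claw": 0}}

```text
t: 10.85
eef_pos: [504.3, 83.6, 11.8]
tcp_rot: [-3.14, -0.0, 2.022]
ft_force: [1.2, -0.0, 0.6]
opening: 0.009
grip_force: 0.0
```

```bash
cat > s.py <<'E'
from h import *
# push plan: P pin, finger centre in contact at mag (x=-24-off, y=235); print magazine angle for present TCP
P=np.array([655,-104.5]);F=-0.0257
s=monitor.state();p=np.array(s["eef_pos"]);d=p[:2]-P
print(p.round(1),s["tcp_rot"][2],s["t"],np.round(s["ft_force"],1),s["opening"])
r=np.hypot(*d);off=36.
a=np.arctan2(d[1],d[0])-np.pi/2 -np.arcsin(off/r)  # mag yaw (y axis rel world y), ccw
print("r",r,"y",np.sqrt(r*r-off**2),"mag swing if touching",a-F)
E
python3 s.py
```

```text
[504.3  83.6  11.8] 2.021610823215069 10.85 [ 1.2 -0.   0.6] 0.008938943138958221
r 240.9981905666611 y 238.2942044121189 mag swing if touching 0.5513921422617618
```

{"op": "move_arm", "data": {"moves": [0.004, 0.03, 0, 0, 0.004, 0.03, 0, 0, 0.004, 0.03, 0, 0.012, 0.006, 0.04, 0, 0.016, 0.006, 0.04, 0, 0.016, 0.006, 0.04, 0, 0.016, 0.006, 0.04, 0, 0.016, 0.006, 0.04, 0, 0.016, 0.006, 0.04, 0, 0.016, 0.006, 0.04, 0, 0.016]}}

```text
t: 12.1
eef_pos: [553.2, 111.7, 12.5]
tcp_rot: [3.142, 0.0, 1.825]
ft_force: [-1.8, -0.0, 0.7]
opening: 0.006
grip_force: 0.7
```

```bash
python3 s.py
```

```text
[553.2 111.7  12.5] 1.8250339756509946 12.1 [-1.8 -0.   0.7] 0.005827008078760271
r 238.9593182443402 y 236.23199566485457 mag swing if touching 0.31461128370106367
```

{"op": "move_arm", "data": {"moves": [0.004, 0.03, 0, 0.006, 0.004, 0.03, 0, 0.006, 0.004, 0.03, 0, 0.01, 0.004, 0.03, 0, 0.01, 0.004, 0.03, 0, 0.01, 0.004, 0.03, 0, 0.01, 0, 0, 0, 0]}}

```text
t: 12.98
eef_pos: [578.8, 121.1, 12.6]
tcp_rot: [3.141, 0.0, 1.745]
ft_force: [0.3, -0.0, 0.0]
opening: 0.003
grip_force: 0.0
```

```bash
python3 s.py
```

```text
[578.8 121.1  12.6] 1.744839260308959 12.975 [ 0.3 -0.   0. ] 0.002922374707478757
r 238.09576370359326 y 235.35843450702444 mag swing if touching 0.19954879124295447
```

{"op": "move_arm", "data": {"moves": [0.003, 0.02, 0, 0.007, 0.003, 0.02, 0, 0.007, 0.003, 0.02, 0, 0.007, 0, 0, 0, 0]}}

```text
t: 13.48
eef_pos: [587.1, 124.0, 12.5]
tcp_rot: [3.141, 0.0, 1.712]
ft_force: [-1.9, -0.6, -0.0]
opening: 0.003
grip_force: 1.1
```

{"op": "move_arm", "data": {"moves": [0.003, 0.02, 0, 0.008, 0.003, 0.02, 0, 0.008, 0.003, 0.02, 0, 0.008, 0, 0, 0, 0]}}

```text
t: 13.98
eef_pos: [594.3, 126.1, 12.5]
tcp_rot: [-3.138, 0.0, 1.674]
ft_force: [-10.6, -2.7, 7.6]
opening: 0.005
grip_force: 5.8
```

```bash
python3 s.py
python3 - <<'E'
from h import *
im=cv2.cvtColor(viewer.read_camera("side"),cv2.COLOR_RGB2BGR)
crop("side",im,200,90,410,245,3.8,"zside3")
E
```

```text
[594.3 126.1  12.5] 1.6738764276099865 13.975 [-10.6  -2.7   7.6] 0.005103249781347429
r 238.48824593366382 y 235.75547384634723 mag swing if touching 0.13146000736106822
```

View pics/zside3.png

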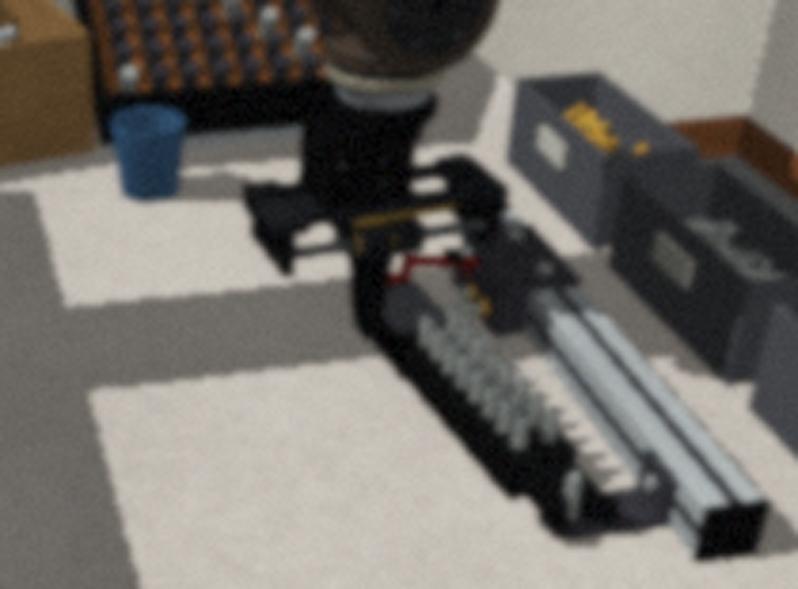

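The magazine is on the pin, with its tab side close under the hook and the finger on the grip flank. The force has risen to about 11 N with an unexpected vertical part, so I'll ease off, raise slightly and re-feel.

{"op": "move_arm", "data": {"moves": [0, -0.03, 0, 0, 0, 0, 0, 0]}}

```text
t: 14.28
eef_pos: [591.8, 126.0, 12.7]
tcp_rot: [3.14, 0.0, 1.674]
ft_force: [-0.3, -0.6, 0.3]
opening: 0.005
grip_force: 0.0
```

{"op": "move_arm", "data": {"moves": [0, 0, -0.02, 0, 0, 0.015, 0, 0, 0, 0.01, 0, 0, 0, 0, 0, 0]}}

```text
t: 14.78
eef_pos: [593.3, 126.2, 15.7]
tcp_rot: [-3.138, 0.0, 1.675]
ft_force: [-10.5, -0.3, 7.8]
opening: 0.003
grip_force: 5.5
```

{"op": "move_arm", "data": {"moves": [0, 0, -0.01, 0, 0, 0, 0, 0]}}

```text
t: 15.02
eef_pos: [593.6, 126.2, 16.7]
tcp_rot: [-3.138, 0.0, 1.675]
ft_force: [-5.4, -0.5, -0.7]
opening: 0.002
grip_force: 3.0
```

```bash
python3 s.py; python3 -c "
from h import *
print(np.round(monitor.state()['moment'],2))"
```

```text
[593.6 126.2  16.7] 1.6745150076245172 15.025 [-5.4 -0.5 -0.7] 0.0022493364245216424
r 238.7200186288315 y 235.98993049312435 mag swing if touching 0.1343504587122386
[-0.11  0.98  0.07]
```

The vertical force was only arm compliance plus friction, and raising slightly cleared it. I'll continue in small steps.

{"op": "move_arm", "data": {"moves": [0.002, 0.02, -0.001, 0.008, 0.002, 0.02, -0.001, 0.008, 0.002, 0.02, 0, 0.008, 0, 0, 0, 0]}}

```text
t: 15.52
eef_pos: [601.9, 128.0, 16.7]
tcp_rot: [-3.137, 0.0, 1.637]
ft_force: [-7.7, 0.6, 0.6]
opening: 0.007
grip_force: 4.1
```

```bash
python3 s.py
```

```text
[601.9 128.   16.7] 1.6366427447862706 15.525 [-7.7  0.6  0.6] 0.00663630229818139
r 238.49930974619343 y 235.76666589959387 mag swing if touching 0.09882873172283108
```

{"op": "move_arm", "data": {"moves": [0.002, 0.02, -0.001, 0.008, 0.002, 0.02, 0, 0.008, 0.001, 0.01, 0, 0.005, 0, 0, 0, 0]}}

```text
t: 16.02
eef_pos: [608.9, 129.3, 16.8]
tcp_rot: [-3.136, 0.0, 1.604]
ft_force: [-10.6, 1.0, 1.6]
opening: 0.005
grip_force: 5.0
```

{"op": "move_arm", "data": {"moves": [0.001, 0.01, 0, 0.004, 0.001, 0.01, -0.001, 0.004, 0, 0, 0, 0]}}

```text
t: 16.4
eef_pos: [611.7, 129.8, 16.9]
tcp_rot: [-3.135, 0.0, 1.591]
ft_force: [-11.5, 2.0, 1.6]
opening: 0.003
grip_force: 5.4
```

{"op": "move_arm", "data": {"moves": [0.001, 0.01, 0, 0.004, 0.001, 0.01, 0, 0.004, 0, 0, 0, 0]}}

```text
t: 16.77
eef_pos: [614.6, 130.2, 16.8]
tcp_rot: [-3.135, 0.0, 1.579]
ft_force: [-11.5, 3.1, 2.5]
opening: 0.007
grip_force: 5.6
```

{"op": "move_arm", "data": {"moves": [0.003, 0.01, 0, 0.004, 0, 0, 0, 0]}}

```text
t: 17.02
eef_pos: [616.0, 130.6, 16.8]
tcp_rot: [-3.135, 0.0, 1.573]
ft_force: [-11.4, 1.8, 0.7]
opening: 0.002
grip_force: 5.7
```

{"op": "move_arm", "data": {"moves": [0.003, 0.01, 0, 0.004, 0, 0, 0, 0]}}

```text
t: 17.27
eef_pos: [617.4, 131.0, 16.8]
tcp_rot: [-3.135, 0.001, 1.566]
ft_force: [-11.4, -0.5, 1.6]
opening: -0.0
grip_force: 5.8
```

{"op": "move_arm", "data": {"moves": [0.001, 0.01, 0, 0.004, 0, 0, 0, 0]}}

```text
t: 17.52
eef_pos: [618.8, 131.2, 16.7]
tcp_rot: [-3.135, 0.0, 1.56]
ft_force: [-12.0, 1.5, 1.8]
opening: 0.006
grip_force: 6.0
```

{"op": "move_arm", "data": {"moves": [0.001, 0.01, 0, 0.004, 0, 0, 0, 0]}}

```text
t: 17.77
eef_pos: [620.3, 131.4, 16.7]
tcp_rot: [-3.134, 0.0, 1.554]
ft_force: [-12.3, 2.0, 2.3]
opening: 0.004
grip_force: 6.1
```

{"op": "move_arm", "data": {"moves": [0.001, 0.01, 0, 0.004, 0, 0, 0, 0]}}

```text
t: 18.02
eef_pos: [621.7, 131.6, 16.7]
tcp_rot: [-3.134, 0.0, 1.547]
ft_force: [-11.5, 2.6, 2.9]
opening: 0.004
grip_force: 6.3
```

{"op": "move_arm", "data": {"moves": [0.001, 0.01, 0, 0.004, 0, 0, 0, 0]}}

```text
t: 18.27
eef_pos: [623.2, 131.8, 16.7]
tcp_rot: [-3.134, 0.0, 1.541]
ft_force: [-13.2, 2.6, 2.4]
opening: 0.007
grip_force: 6.4
```

{"op": "move_arm", "data": {"moves": [0.001, 0.01, 0, 0.004, 0, 0, 0, 0]}}

```text
t: 18.52
eef_pos: [624.6, 132.0, 16.7]
tcp_rot: [-3.134, 0.0, 1.535]
ft_force: [-13.3, 4.3, 1.5]
opening: 0.005
grip_force: 6.5
```

{"op": "move_arm", "data": {"moves": [0.001, 0.01, 0, 0.004, 0, 0, 0, 0]}}

```text
t: 18.77
eef_pos: [626.3, 132.1, 16.7]
tcp_rot: [-3.135, 0.0, 1.529]
ft_force: [-11.8, 4.9, 1.7]
opening: 0.004
grip_force: 6.1
```

{"op": "move_arm", "data": {"moves": [0.001, 0.007, 0, 0.001, 0, 0, 0, 0]}}

```text
t: 19.02
eef_pos: [627.3, 132.3, 16.8]
tcp_rot: [-3.134, 0.0, 1.527]
ft_force: [-12.5, 3.7, 1.9]
opening: 0.006
grip_force: 6.3
```

{"op": "move_arm", "data": {"moves": [0.001, 0.007, 0, 0.001, 0, 0, 0, 0]}}

```text
t: 19.27
eef_pos: [627.8, 132.4, 16.7]
tcp_rot: [-3.133, 0.001, 1.526]
ft_force: [-15.6, 5.0, 3.3]
opening: 0.006
grip_force: 7.6
```

Force is rising at the stop. One more small nudge, then I back off and check whether the force vanishes, which means latched, or follows me back.

{"op": "move_arm", "data": {"moves": [0.001, 0.005, 0, 0, 0, 0, 0, 0]}}

```text
t: 19.52
eef_pos: [627.8, 132.4, 16.5]
tcp_rot: [-3.131, 0.001, 1.526]
ft_force: [-17.7, 4.0, 4.6]
opening: 0.005
grip_force: 9.1
```

{"op": "move_arm", "data": {"moves": [0, -0.02, 0, 0, 0, -0.02, 0, 0, 0, 0, 0, 0]}}

```text
t: 19.9
eef_pos: [626.0, 132.2, 17.6]
tcp_rot: [-3.141, 0.0, 1.525]
ft_force: [-3.2, 1.5, -0.3]
opening: 0.003
grip_force: 1.5
```

{"op": "move_arm", "data": {"moves": [0, -0.02, 0, 0, 0, -0.02, 0, 0, 0, 0, 0, 0]}}

```text
t: 20.27
eef_pos: [620.2, 132.4, 17.8]
tcp_rot: [3.141, 0.0, 1.525]
ft_force: [0.2, -0.1, -0.2]
opening: 0.004
grip_force: 0.0
```

The force is zero only 6 mm back, so it has latched. I'll retreat clear and check visually.

{"op": "move_arm", "data": {"moves": [0, -0.1, 0, 0, 0, -0.15, 0, 0, 0, -0.15, -0.1, 0, 0, 0, -0.3, 0, 0, -0.2, -0.3, 0, 0, -0.3, -0.2, 0, 0, -0.3, 0, 0, 0, -0.3, 0, 0, 0, 0, 0, 0]}}

```text
t: 21.4
eef_pos: [393.2, 142.7, 153.2]
tcp_rot: [-3.141, 0.0, 1.526]
ft_force: [0.3, 0.0, -0.1]
opening: 0.006
grip_force: 0.0
```

Run:
```python
from h import *
im=cv2.cvtColor(viewer.read_camera("top"),cv2.COLOR_RGB2BGR)
crop("top",im,172,78,328,190,5,"ztop6"); s=monitor.state();print(s["eef_pos"],s["t"],s["ft_force"])
```

```text
[395.17969728 142.8352633  153.26497067] 21.45 [ 0.78957066 -0.71983468  0.51148383]
```

View pics/ztop6.png

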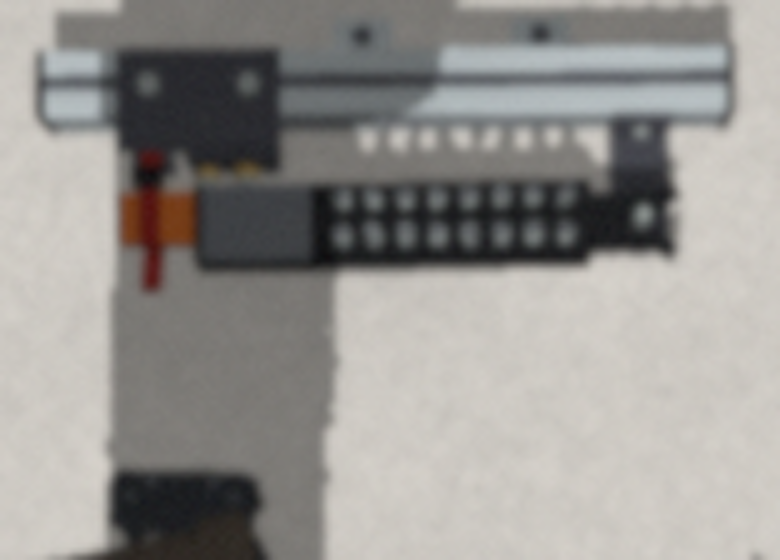

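The magazine lies parallel to the rail. The red hook crosses the orange tab at crop (150,220), the pin is in the fork at (643,213), and the arm is clear.

```bash
python3 -c "
from cell import order; print(order.job_done())"
```

```text
the job is handed in; nothing more can be done
None
```

The magazine is hooked on the pin, swung in, latched under the red hook and parked along the rail with the arm clear; the job is handed in at about 21.5 s, but no verdict was returned.

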